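# Push the latch bin home between its neighbours

## Robot

A 6-joint arm with a two-finger parallel gripper is mounted at the origin on the work surface. World frame = base frame: x ahead of the robot, y to its left, z up, the work surface at z = 0. Lengths are in m, angles in degrees, forces in N, time in s.
With the tool pointing down it reaches from about 0.35 to 0.875 m from the base axis. Payload 4.2 kg.
Tool frame: the origin (TCP) lies midway between the tips of the shut fingers; the grasp point (between the pads) lies 19 mm behind it; z points along the fingers, y is the line along which they close (so a half turn about z gives the same grasp; the last joint's range is limited). The gripper opens to 87 mm and grips with 3 to 60 N. Pads are 19 mm wide; open, the fingers measure 117 mm over their backs; the gripper's body (75 mm by 190 mm) begins 51 mm behind the grasp point.
Start: joints at [85.749, 22.042, 0.453, 0, -68.411, -14.817], TCP at [0.204, 0.591, 0.223] pointing down, gripper open.
Joint ranges: [-179.83, 179.83], [-69.29, 118.12], [-61.27, 80.66], [-181.25, 117.63], [-171.15, -9.14], [-177.46, 177.46]. Speed limits (degrees/s): [159.86, 159.86, 180, 180, 180, 180].

## Interface

Orientations are given as a 3x3 rotation matrix whose columns are the frame's x, y, z axes.
In Python, from station import r, cams gives the robot as it stands.
- The arm moves only by the tool play_rows, never from a script. Its argument "commands" is text: rows parted by semicolons, each of 6 numbers parted by spaces: the shift along the world's x, y, z normalised to -1 to 1, where 1 is 30 mm, then the turn, a rotation vector about the world's x, y, z normalised to -1 to 1, where 1 is 0.15 rad. A call has 1 to 20 rows; each row shifts and turns the commanded pose from where the row before left it; what a row does not reach is not made up. A row lasts 1/10 s, in which the tool goes at most 50 mm and 8.59 degrees, less where a joint would pass 70% of its speed; a pose out of reach is approached as far as the arm can. A call with a number of a shift or a turn outside -1 to 1 is refused whole. A call with a gripper value outside its range is refused whole. "grip" is the finger opening in mm, from 0 to 87, set as the call begins (left out, the last holds). The fingers move at their own pace and stop on an object; the grip force is fixed at half the most. Time passes only in rows, so rows that do not move let the fingers close. It gives the time, the measured TCP pose, the force, the opening and the grip force at its end, in the units of the state.
- r.sense(): the state, without advancing time (a new reading comes with each control period).
- cams.capture(name): name is "scene" or "top" or "wrist"; returns (picture, depth): 384x512x3 uint8, blue, green, red; 384x512 float32, m along the optical axis (not along the pixel's ray), 0 where there is no reading.
- cams.camera_info(name): a dict with "mtx" (3x3 intrinsics, pixels), "k1" (the pictures are not rectified: a ray, as slopes to the right and down, at radius r is drawn at 1 + k1 r^2 times it, then the intrinsics apply), "R" (3x3) and "t" (3): a world point X has camera coordinates R X + t. Camera axes: x right, y down, z forward; pixel columns grow to the right and rows downward; lengths in m; the calibration is good to about 2 mm. A picture is of the moment at which its call begins: read the wrist's pose just before it. camera_info takes no time and is no camera call; for the wrist camera it gives the pose at the moment of the call.
- r.finish_job(): hands the job in; it is judged then, once.
The state is a dict: "time_s": time; "joints": joint angles; "joint_velocities": joint speeds; "effort": joint torques, N m; "tcp_pos": TCP position; "ee_rot": TCP orientation; "wrist_force": force on the tool from outside, world axes, zero at the start; "moment": the same for the moment, N m; "gripper_width": opening from 0.0 (shut) to 1.0 (fully open); "gripper_force": force on a finger pad.
Only numpy, scipy, OpenCV 4.12 (cv2) and the standard library are available. Lean on these libraries where they do the work, as an engineer would, in place of code of your own. Each camera call takes 0.05 s, during which the arm holds its last target. There are 200 camera calls.

## Task

The black lidded bin has been left askew at the front of the mesh shelf with its flip latch open. Do not pick anything up: push it along the deck with the fingertips into the empty place between the two fixed grey bins until it is fully home against the back rail, and press its latch lever flat shut against the bin's front. Leave the socket, the coupler, the dowel and the scraper where they are.

Things in the scene. Friction and masses are not known exactly. Their poses are not given: they have to be found in the camera images.
- bin: (Sizes in mm.) Loose black bin, lid shut, about 0.45 kg: a block with rounded upright corners (radius 8), 110 deep (its x), 100 wide (its y), 62 high, that slides on the shelf deck. Origin: centre of its underside. Its front, with the latch, is its -x face, 55 from the origin; it goes into the gap rear (+x) first.
- latch (a joint): Flip lever on the middle of the bin's front, rad: 0 = shut, hanging flat down the front; grows as the free end swings out and up (1.57 = level, straight out; limit 1.7). Starts at 0.6 to 1.0. No spring; light hinge friction (0.015 N m), stays where left. Hinge line along the bin's y, 60 in front of the bin's origin (5 off the front face), 50 above its underside.
- latch_tip (a point): Free end of the steel latch lever, 32 from the hinge line. The lever is polished (friction about 0.25), 32 wide (16 either side of the bin's middle), 5 thick; a small tab at this end stands 7 out from the lever's mid-plane on the outer side, so the shut latch reaches 12 in front of the bin's front face.
- row: Two fixed open grey plastic bins clipped to the back rail, each 105 wide, 115 deep, 72 high, with an empty place 106 wide between them. Origin: on the shelf deck in that place, exactly where the black bin's origin lies when home; x points in, towards the rail. Mouth of the gap (grey bins' fronts) at x = -60, rail at x = +55, inner walls at y = -53 and +53. Home, the black bin's front is 5 behind the mouth.
- shelf: Low fixed steel mesh shelf on the bench: deck 335 (x) by 620 (y), its flat top 50 above the bench, a wire back rail 66 high above the deck along its +x side, short posts at the corners (12 above the deck in front, 83 at the rear). Origin: centre of the deck, at bench level.
- socket: Chrome spark plug socket standing on the shelf deck, 23 across, 62 high, loose. Origin: centre of its underside. To be left alone.
- coupler: White PVC pipe coupler standing on the shelf deck, 33 across, 46 high, loose. Origin: centre of its underside. To be left alone.
- dowel: Wooden dowel lying on the deck beside the grey bins, 16 thick, 130 long, loose. Origin: on its underside, at mid-length. To be left alone.
- scraper: Blue-handled putty scraper lying on the bench beside the shelf, 210 long, 60 wide, 16 high, loose. To be left alone.

How it is judged (in metres and radians):
At the end, for the whole second after the job is handed in: The black bin stands flat on the deck between the grey bins, within 5 mm of touching the back rail, square to within 0.08 rad and at rest; the latch lever is within 0.15 rad of flat shut; socket, coupler, dowel and scraper are within 15 mm of where they were (x of bin in the frame of row between -0.005 and 0.004 m and y of bin in the frame of row between -0.006 and 0.006 m and z of bin in the frame of row below 0.004 m and angle between bin's own z axis and vertical below 0.06 rad and angle between the x axis of bin and the x axis of row, either way round below 0.08 rad and value of joint latch below 0.15 rad and linear speed of bin below 0.01 m/s and distance of each of socket, coupler, dowel, scraper from where it was at the start of the episode below 0.015 m).
It fails at once if the black bin is lifted more than 10 mm off the deck (z of bin in the frame of row above 0.01 m).
It fails at once if the black bin is tipped by more than 0.2 rad (angle between bin's own z axis and vertical above 0.2 rad).
It fails at once if the socket, coupler, dowel or scraper is moved more than 15 mm (distance of any of socket, coupler, dowel, scraper from where it was at the start of the episode above 0.015 m).
It also fails if it takes over 72 s, if anything falls off the work surface, if the arm or the gripper's body presses on something with over 40 N, if the wrist force passes 120 N, or if a joint passes its speed limit or range.

## Working session

There is one attempt and no reset: what is moved stays moved. The work goes in short steps, Python scripts to look and compute and a tool call to move; the robot and the scene stay as the last step left them, time stands still between calls to the robot, and variables do not carry over. Pictures are saved under pics/ and viewed, at most 10 in all, crops included, and the job is handed in when it is done.

Besides the shell and the picture viewer there is one more tool, called after "Call:" in YAML: its name, and indented under it one key for each argument. play_rows: Moves the arm, as the interface text tells. Scaled input: -1 to 1 covers 30 mm each way for a shift and 0.15 rad each way for a turn. Its arguments: {"type":"object","properties":{"commands":{"type":"string"},"grip":{"type":"number"}},"required":["commands"]}

```bash
mkdir -p pics; cat > h.py <<'E'
import numpy as np, cv2
from station import r, cams
def ray(ci,u,v):
    m=np.array(ci["mtx"]);R=np.array(ci["R"]);t=np.array(ci["t"])
    d=np.array([(u-m[0,2])/m[0,0],(v-m[1,2])/m[1,1]]);s=d.copy()
    for _ in range(20): s=d/(1+ci["k1"]*(s@s))
    return -R.T@t, R.T@np.array([s[0],s[1],1.])
def at_z(ci,u,v,z):
    o,d=ray(ci,u,v); return o+d*(z-o[2])/d[2]
def at_depth(ci,u,v,D):
    o,d=ray(ci,u,v); return o+d*D
E
python3 - <<'E'
from h import *
for n in ("scene","top"):
    im,d=cams.capture(n); cv2.imwrite(f"pics/{n}0.png",im); np.save(f"pics/{n}0.npy",d)
    ci=cams.camera_info(n); print(n,ci["mtx"],ci["k1"],-np.array(ci["R"]).T@np.array(ci["t"]))
    cv2.imwrite(f"pics/{n}0b.png",cv2.resize(im,(800,600),interpolation=cv2.INTER_CUBIC))
print(r.sense())
E
```

```text
scene [[490.34542459   0.         250.14477047]
 [  0.         490.34542459 189.55747212]
 [  0.           0.           1.        ]] -0.15143086252865004 [1.27805426 0.5778569  0.89492904]
top [[368.57954095   0.         253.21235026]
 [  0.         368.57954095 191.58387094]
 [  0.           0.           1.        ]] -0.05406659512535107 [ 0.32542615 -0.10801928  1.17389401]
{'time_s': 0.1, 'joints': array([ 8.57473816e+01,  2.20870086e+01,  3.89595347e-01, -2.40175729e-02,
       -6.84125959e+01, -1.48168466e+01]), 'joint_velocities': array([-0.09461145, -0.09143714,  0.21527286,  0.04607629, -0.09318396,
       -0.03764466]), 'effort': array([-1.31149241e-04, -3.91691494e+01,  1.87934589e+01,  4.23184499e+00,
        1.34297847e-02, -7.92607921e-05]), 'tcp_pos': array([0.20400863, 0.59020929, 0.22157906]), 'ee_rot': array([[ 9.45072673e-01, -3.26859849e-01, -5.31084787e-04],
       [-3.26860260e-01, -9.45070799e-01, -1.88579913e-03],
       [ 1.14479292e-04,  1.95580773e-03, -9.99998081e-01]]), 'wrist_force': array([ 0.35729333, -0.02140382, -0.64324257]), 'moment': array([ 0.02554177, -0.0317124 ,  0.00655654]), 'gripper_force': 0.0, 'gripper_width': 1.001643865878741}
```

View pics/scene0b.png

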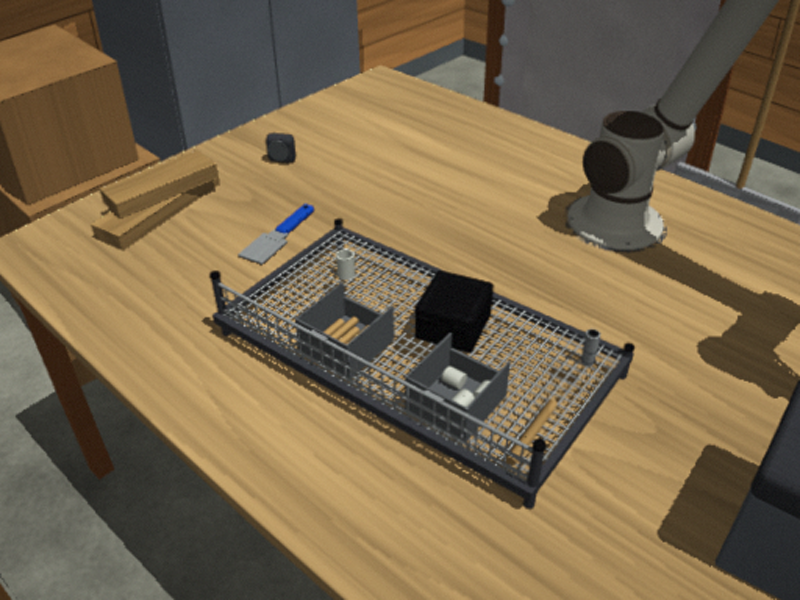

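View pics/top0b.png

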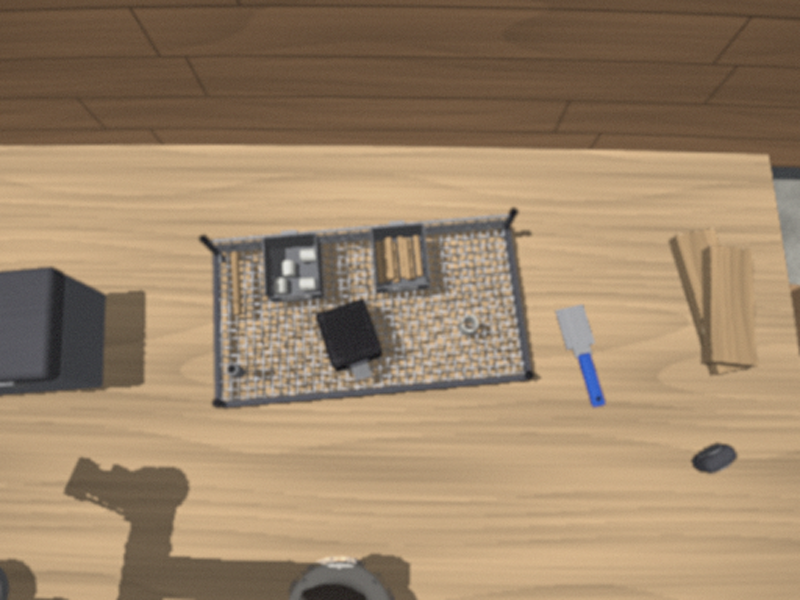

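The scene view shows the black bin at (455,310), in front of the gap between the grey bins at (345,335) and (455,385). In the top view the bin is at (350,335) with its latch at (360,368) and the gap at about (348,265). The coupler is at (470,325), the socket at (235,370), the dowel at (235,283) and the scraper at (580,350). I'll enlarge the top view to read corners.

```bash
python3 - <<'E'
from h import *
im=cv2.imread("pics/top0.png")
c=cv2.resize(im[135:265,130:345],None,fx=3.7,fy=3.7,interpolation=cv2.INTER_CUBIC)
cv2.imwrite("pics/topc.png",np.clip(c.astype(float)*1.6,0,255).astype(np.uint8))
ci=cams.camera_info("top"); print(np.round(np.array(ci["R"]),3))
d=np.load("pics/top0.npy")
for u,v in [(224,214),(188,172),(256,165),(222,165),(231,236),(150,236),(301,207),(151,180)]:
    print(u,v,np.round(at_depth(ci,u,v,d[v,u]),3))
E
```

```text
[[ 0.016 -1.    -0.004]
 [-0.971 -0.015 -0.239]
 [ 0.239  0.008 -0.971]]
224 214 [ 0.518 -0.015  0.112]
188 172 [0.656 0.106 0.074]
256 165 [ 0.685 -0.106  0.063]
222 165 [0.688 0.002 0.049]
231 236 [ 0.457 -0.036  0.088]
150 236 [0.45  0.199 0.109]
301 207 [ 0.565 -0.254  0.001]
151 180 [0.63  0.222 0.067]
```

View pics/topc.png

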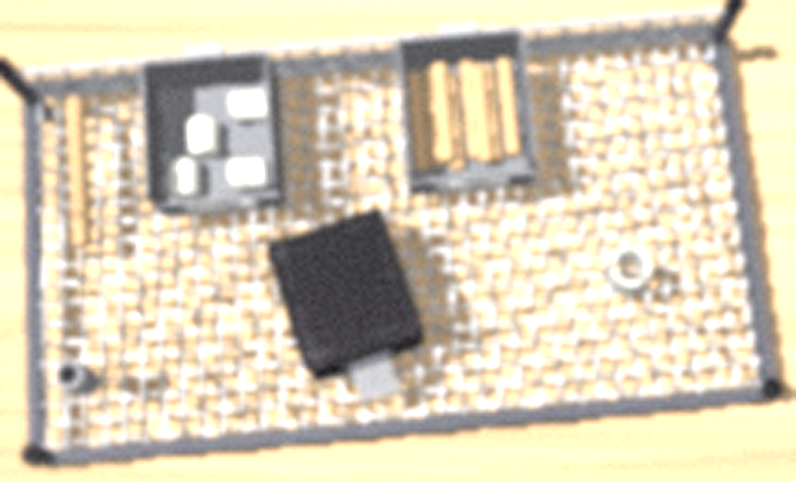

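Corners of the bin lid in the crop are about (270,240), (378,210), (420,345) and (315,375), with the latch at (375,375). The inner walls of the gap run along (270,60)-(280,205) and (403,45)-(412,190). I'll compute the poses from pixels and depth.

```bash
python3 - <<'E'
from h import *
ci=cams.camera_info("top"); d=np.load("pics/top0.npy")
f=lambda x,y,z: at_z(ci,130+(x+.5)/3.7-.5,135+(y+.5)/3.7-.5,z)
print("bin lid corners"); C=[f(*p,0.112) for p in [(270,240),(378,210),(420,345),(315,375)]]
for c in C: print(np.round(c,4))
C=np.array(C)[:,:2]; print("ctr",C.mean(0),"sizes",[np.linalg.norm(C[i]-C[i-1]) for i in range(4)])
e=C[0]+C[1]-C[2]-C[3]; print("yaw",np.arctan2(e[1],e[0]))
for n,p,z in [("Lin rear",(270,60),.122),("Lin front",(280,205),.122),("Rin rear",(403,45),.122),("Rin fr",(412,190),.122),("post FL",(37,453),.062),("post FR",(770,386),.062),("post RL",(5,62),.133),("post RR",(738,5),.133),("socket",(72,373),.112),("coupler",(630,265),.096),("dowelA",(74,97),.066),("dowelB",(82,243),.066)]: print(n,np.round(f(*p,z),4))
P=[];U=[]
for v in range(140,262):
  for u in range(132,345):
    if d[v,u]>0: P.append(at_depth(ci,u,v,d[v,u]));U.append((u,v))
P=np.array(P); np.save("pics/P.npy",P)
s=P[(P[:,2]>.104)&(P[:,2]<.13)&(P[:,0]<.61)&(abs(P[:,1])<.12)]
print(len(s),s.mean(0),s[:,2].std(),cv2.minAreaRect((s[:,:2]*1000).astype(np.float32)))
for sg in (1,-1):
  g=P[(P[:,2]>.112)&(P[:,2]<.13)&(P[:,0]>.59)&(sg*P[:,1]>.03)&(sg*P[:,1]<.2)]
  print(len(g),g[:,2].mean(),cv2.minAreaRect((g[:,:2]*1000).astype(np.float32)),g.min(0),g.max(0))
E
```

```text
bin lid corners
[0.5602 0.0498 0.112 ]
[ 0.5862 -0.0358  0.112 ]
[ 0.4778 -0.072   0.112 ]
[0.4529 0.0095 0.112 ]
ctr [ 0.51926304 -0.0121232 ] sizes [np.float64(0.11464116672767657), np.float64(0.08947057004028583), np.float64(0.11426818503421395), np.float64(0.08512686918857594)]
yaw 0.3408710995846101
Lin rear [0.7088 0.0558 0.122 ]
Lin front [0.5866 0.0417 0.122 ]
Rin rear [ 0.7233 -0.0528  0.122 ]
Rin fr [ 0.6006 -0.0631  0.122 ]
post FL [0.3914 0.2385 0.062 ]
post FR [ 0.4554 -0.3566  0.062 ]
post RL [0.7005 0.2708 0.133 ]
post RR [ 0.7582 -0.3266  0.133 ]
socket [0.451  0.2005 0.112 ]
coupler [ 0.5475 -0.2393  0.096 ]
dowelA [0.6935 0.2319 0.066 ]
dowelB [0.5653 0.2143 0.066 ]
1276 [ 0.5211886  -0.01115832  0.11219556] 0.002152946286669935 ((540.7555541992188, -4.208183288574219), (164.67022705078125, 100.05647277832031), 20.154056549072266)
258 0.1186459420633316 ((660.8895874023438, 111.1042251586914), (125.22256469726562, 168.90782165527344), 4.893307685852051) [0.59469087 0.03167714 0.11214911] [0.72479106 0.19972502 0.12688621]
234 0.11878715279061512 ((684.1577758789062, -120.0687255859375), (123.56996154785156, 166.37872314453125), 5.161351203918457) [ 0.61666627 -0.1975417   0.11223341] [ 0.75119279 -0.03233666  0.12659311]
```

```bash
python3 - <<'E'
from h import *
s=r.sense(); ci=cams.camera_info("wrist"); R=np.array(ci["R"]); c=-R.T@np.array(ci["t"]); E=s["ee_rot"]
print("cam in tool",E.T@(c-s["tcp_pos"])); print("cam axes in tool\n",np.round(E.T@R.T,3)); print(ci["mtx"])
E
```

```text
cam in tool [ 0.07521854  0.00154843 -0.1615704 ]
cam axes in tool
 [[ 0.    -0.962 -0.274]
 [ 1.     0.     0.001]
 [-0.001 -0.274  0.962]]
[[287.74620707   0.         256.0438964 ]
 [  0.         287.74620707 193.28021889]
 [  0.           0.           1.        ]]
```

Call:
play_rows:
  commands: "0.3 -1 0.6 0 0 -1;0.3 -1 0.6 0 0 -1;0.3 -1 0.6 0 0 -1;0.3 -1 0.6 0 0 -1;0.3 -1 0.5 0 0 -1;0.3 -1 0.5 0 0 -1;0.3 -1 0.5 0 0 -1;0.3 -1 0 0 0 -1;0.3 -1 0 0 0 -1;0.3 -1 0 0 0 -1;0.3 -1 0 0 0 -1;0.3 -1 0 0 0 -1;0.3 -1 0 0 0 -1;0.3 -1 0 0 0 -1;0.3 -1 0 0 0 -1;0.3 -1 0 0 0 -1;0.3 -1 0 0 0 -0.45;0.3 -1 0 0 0 0;0.3 -1 0 0 0 0;0.3 -1 0 0 0 0"
  grip: 50

```text
time_s: 2.1
tcp_pos: [0.384, -0.0106, 0.3394]
ee_rot: [[-0.942, -0.335, -0.0], [-0.335, 0.942, 0.0], [0.0, 0.0, -1.0]]
wrist_force: [0.4, 0.3, -1.2]
gripper_width: 0.569
gripper_force: 0.0
```

```bash
cat > look.py <<'E'
import sys; from h import *
import json
k=sys.argv[1]; ci=cams.camera_info("wrist"); im,d=cams.capture("wrist")
np.savez(f"pics/{k}.npz",im=im,d=d,mtx=ci["mtx"],k1=ci["k1"],R=ci["R"],t=ci["t"])
cv2.imwrite(f"pics/{k}.png",cv2.resize(np.clip(im*1.5,0,255).astype(np.uint8),(800,600),interpolation=cv2.INTER_CUBIC))
E
python3 look.py w1
```

```text
(no output)
```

View pics/w1.png

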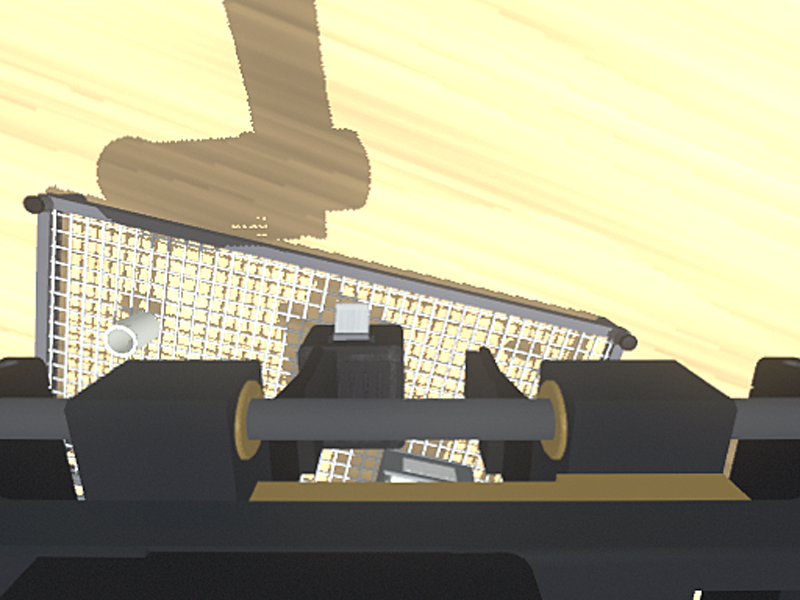

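The wrist view shows the latch at (352,320) on the bin's front and the coupler at (122,340), with the gripper covering the rest. I'll check the bin's place from the second view.

```bash
python3 - <<'E'
from h import *
z=np.load("pics/w1.npz"); ci={k:z[k] for k in("mtx","k1","R","t")}; ci["k1"]=float(ci["k1"]); d=z["d"]
S=.64
for n,(u,v) in dict(tipL=(336,305),tipR=(368,305),tipmid=(352,310),latchroot=(352,335),lidfront=(352,345),lidFL=(303,328),lidFR=(403,328),postR=(625,342),postL=(35,204),coupl=(122,340)).items():
    a,b=int(round(u*S)),int(round(v*S)); print(n,d[b,a],np.round(at_depth(ci,u*S,v*S,d[b,a]),4), np.round(at_z(ci,u*S,v*S,.112),4),np.round(at_z(ci,u*S,v*S,.08),4))
E
```

```text
tipL 0.43546277 [ 0.4484 -0.0551  0.0828] [ 0.439  -0.0539  0.112 ] [ 0.4493 -0.0553  0.08  ]
tipR 0.43567044 [ 0.4381 -0.0259  0.0826] [ 0.4293 -0.0267  0.112 ] [ 0.4389 -0.0258  0.08  ]
tipmid 0.4377894 [ 0.4483 -0.039   0.0819] [ 0.4386 -0.0389  0.112 ] [ 0.449 -0.039  0.08 ]
latchroot 0.42247352 [ 0.4649 -0.0313  0.103 ] [ 0.4615 -0.0315  0.112 ] [ 0.4737 -0.031   0.08  ]
lidfront 0.41784337 [ 0.4717 -0.0284  0.1099] [ 0.4708 -0.0285  0.112 ] [ 0.4838 -0.0277  0.08  ]
lidFL 0.4764953 [ 0.495  -0.0819  0.0501] [ 0.47   -0.0758  0.112 ] [ 0.483 -0.079  0.08 ]
lidFR 0.4749766 [0.459  0.0178 0.0515] [0.4393 0.0104 0.112 ] [0.4498 0.0143 0.08  ]
postR 0.46302345 [0.3917 0.237  0.0667] [0.3835 0.2084 0.112 ] [0.3893 0.2286 0.08  ]
postL 0.42435262 [ 0.454  -0.3555  0.0674] [ 0.4395 -0.3228  0.112 ] [ 0.4499 -0.3463  0.08  ]
coupl 0.45509374 [ 0.5597 -0.2495  0.0738] [ 0.5376 -0.2305  0.112 ] [ 0.5561 -0.2464  0.08  ]
```

Call:
play_rows:
  commands: "0.95 -0.5 -0.5 0 0 0;0.92 -0.48 -0.8 0 0 0;0 0 -1 0 0 0;0 0 -1 0 0 0;0 0 -1 0 0 0;0 0 -1 0 0 0;0 0 -1 0 0 0;0 0 -1 0 0 0;0 0 -1 0 0 0;0 0 -0.6 0 0 0;0 0 -0.33 0 0 0;0 0 0 0 0 0"

```text
time_s: 3.35
tcp_pos: [0.4394, -0.0389, 0.0616]
ee_rot: [[-0.942, -0.335, -0.003], [-0.335, 0.942, -0.001], [0.003, 0.0, -1.0]]
wrist_force: [0.3, 0.6, 0.2]
gripper_width: 0.573
gripper_force: 0.0
```

Call:
play_rows:
  commands: "0.13 0.045 0 0 0 0;0.13 0.045 0 0 0 0;0.13 0.045 0 0 0 0;0.13 0.045 0 0 0 0;0.1 0.033 0 0 0 0;0.03 0.01 0 0 0 0;0 0 0 0 0 0"

```text
time_s: 4.05
tcp_pos: [0.4598, -0.032, 0.0626]
ee_rot: [[-0.942, -0.335, -0.0], [-0.335, 0.942, 0.0], [0.0, 0.0, -1.0]]
wrist_force: [-0.4, 0.2, 0.1]
gripper_width: 0.575
gripper_force: 0.0
```

Call:
play_rows:
  commands: "0.06 0.02 0 0 0 0;0.06 0.02 0 0 0 0;0.03 0.01 0 0 0 0"

```text
time_s: 4.35
tcp_pos: [0.463, -0.0308, 0.0624]
ee_rot: [[-0.942, -0.334, -0.003], [-0.334, 0.942, -0.001], [0.003, 0.0, -1.0]]
wrist_force: [-4.2, -0.3, 1.9]
gripper_width: 0.571
gripper_force: 1.7
```

Call:
play_rows:
  commands: "-0.4 -0.14 0 0 0 0;-0.4 -0.14 0 0 0 0;0 0 1 0 0 0;0 0 1 0 0 0;0 0 1 0 0 0;0 0 1 0 0 0;0.58 0.8 0 0 0 0;0.58 0.8 0 0 0 0;0.58 0.8 0 0 0 0;0.58 0.8 0 0 0 0;0.58 0.8 0 0 0 0;0 0 -1 0 0 0;0 0 -1 0 0 0;0 0 -1 0 0 0;0 0 -1 0 0 0;0 0 0 0 0 0"
  grip: 0

```text
time_s: 5.95
tcp_pos: [0.5235, 0.0795, 0.059]
ee_rot: [[-0.943, -0.334, -0.008], [-0.334, 0.943, -0.003], [0.009, -0.0, -1.0]]
wrist_force: [-0.3, -0.5, -0.4]
gripper_width: 0.006
gripper_force: 0.0
```

```bash
cat > top.py <<'E'
import sys; from h import *
k=sys.argv[1]; ci=cams.camera_info("top"); im,d=cams.capture("top"); s,_=cams.capture("scene")
np.save(f"pics/{k}.npy",d)
c=cv2.resize(im[135:265,130:345],None,fx=3.7,fy=3.7,interpolation=cv2.INTER_CUBIC)
e=cv2.resize(s[130:320,130:420],None,fx=2.2,fy=2.2,interpolation=cv2.INTER_CUBIC)
cv2.imwrite(f"pics/{k}.png",np.clip(c*1.6,0,255).astype(np.uint8)); cv2.imwrite(f"pics/{k}s.png",np.clip(e*1.6,0,255).astype(np.uint8))
E
python3 top.py t1
```

```text
(no output)
```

View pics/t1.png

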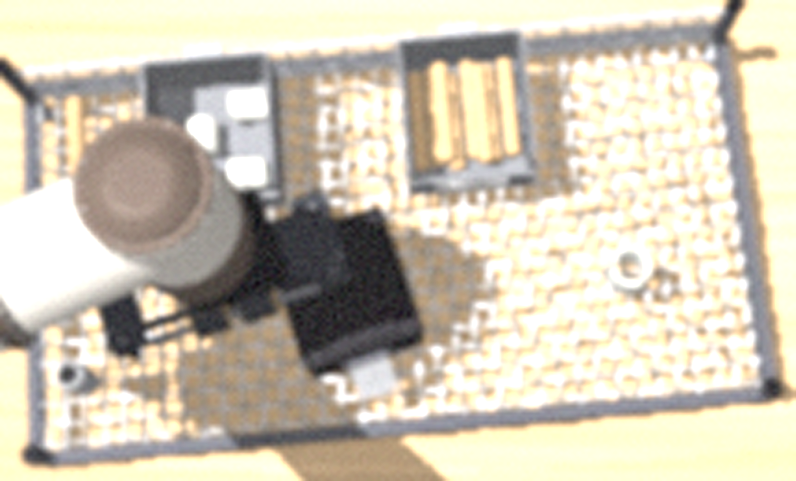

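The bin is unmoved, with corners still at (378,210) and (420,345) and the latch at (375,372). The fingers are down on its left side, clear of the grey bin, so I'll push sideways.

Call:
play_rows:
  commands: "0.05 -0.126 0.08 0 0 0;0.05 -0.126 0 0 0 0;0.05 -0.126 0 0 0 0;0.05 -0.126 0 0 0 0;0.02 -0.05 0 0 0 0;0.02 -0.05 0 0 0 0"

```text
time_s: 6.65
tcp_pos: [0.5345, 0.0627, 0.0651]
ee_rot: [[-0.942, -0.334, 0.0], [-0.334, 0.942, 0.0], [-0.0, 0.0, -1.0]]
wrist_force: [-0.6, -0.1, -0.4]
gripper_width: 0.006
gripper_force: 0.0
```

Call:
play_rows:
  commands: "0.02 -0.06 0 0 0 0;0.02 -0.06 0 0 0 0"

```text
time_s: 6.85
tcp_pos: [0.536, 0.0597, 0.0651]
ee_rot: [[-0.942, -0.335, 0.001], [-0.335, 0.942, 0.001], [-0.001, 0.0, -1.0]]
wrist_force: [-0.0, 1.7, -0.2]
gripper_width: 0.008
gripper_force: 1.0
```

Call:
play_rows:
  commands: "0.013 -0.049 0 0 0 -0.11;0.013 -0.049 0 0 0 -0.11;0.012 -0.049 0 0 0 -0.11;0.012 -0.049 0 0 0 -0.11;0.011 -0.049 0 0 0 -0.11;0.01 -0.049 0 0 0 -0.11;0.01 -0.049 0 0 0 -0.11;0.009 -0.049 0 0 0 -0.11;0.009 -0.049 0 0 0 -0.11;0.008 -0.049 0 0 0 -0.11;0.008 -0.049 0 0 0 -0.11;0.008 -0.049 0 0 0 -0.11"

```text
time_s: 8.05
tcp_pos: [0.5394, 0.0416, 0.0651]
ee_rot: [[-0.99, -0.141, 0.0], [-0.141, 0.99, 0.0], [-0.0, 0.0, -1.0]]
wrist_force: [-0.3, 1.4, -0.4]
gripper_width: 0.009
gripper_force: 0.8
```

```bash
python3 top.py t2
```

```text
(no output)
```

View pics/t2.png

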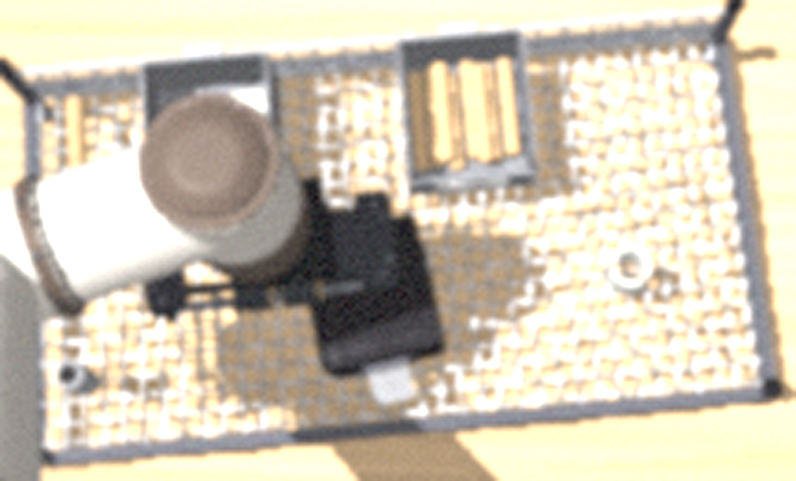

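```bash
python3 - <<'E'
from h import *
ci=cams.camera_info("top")
f=lambda x,y,z: at_z(ci,130+(x+.5)/3.7-.5,135+(y+.5)/3.7-.5,z)[:2]
o=np.array([.654,-.005]);a=.1;Rr=np.array([[np.cos(a),np.sin(a)],[-np.sin(a),np.cos(a)]])
for n,p in dict(RRcorner0=(378,210),FR0=(420,345),FL0=(315,375),RR=(412,213),FR=(441,347),FL=(325,373),tipL=(369,372),tipR=(405,367),endL=(378,405),endR=(415,398)).items():
    w=f(*p,.112 if p[1]<366 or p[0]<360 else .09); print(n,np.round(w,4),np.round(Rr@(w-o),4))
d=np.load("pics/t2.npy")
P=np.array([at_depth(ci,u,v,d[v,u]) for v in range(180,240) for u in range(205,260) if d[v,u]>0])
s=P[(P[:,2]>.105)&(P[:,2]<.118)&(P[:,0]<.6)]; q=(s[:,:2]-o)@Rr.T
print(len(s)); 
# right edge & front edge from the cloud, row frame
for lo in np.arange(-.18,-.06,.01):
    m=(q[:,0]>lo)&(q[:,0]<lo+.01)
    if m.sum()>3: print(round(lo,3),m.sum(),np.round(q[m,1].min(),4),np.round(q[m,1].max(),4))
d0=np.load("pics/top0.npy")
E
```

```text
RRcorner0 [ 0.5862 -0.0358] [-0.0706 -0.0239]
FR0 [ 0.4778 -0.072 ] [-0.182 -0.049]
FL0 [0.4529 0.0095] [-0.1987  0.0345]
RR [ 0.5841 -0.0631] [-0.0753 -0.0509]
FR [ 0.4765 -0.0884] [-0.185  -0.0653]
FL [0.4546 0.0017] [-0.1977  0.0266]
tipL [ 0.4586 -0.0311] [-0.197  -0.0064]
tipR [ 0.4631 -0.0596] [-0.1954 -0.0353]
endL [ 0.4326 -0.039 ] [-0.2237 -0.0117]
endR [ 0.4386 -0.0682] [-0.2206 -0.0414]
798
-0.18 117 -0.0695 0.0298
-0.17 115 -0.0676 0.0323
-0.16 123 -0.0656 0.0341
-0.15 113 -0.0634 0.0336
-0.14 56 -0.0637 0.0212
-0.13 41 -0.0619 0.0233
-0.12 28 -0.0599 -0.0388
-0.11 22 -0.0577 -0.037
-0.1 24 -0.0579 -0.0375
-0.09 22 -0.0559 -0.0381
-0.08 11 -0.0536 -0.0358
```

Call:
play_rows:
  commands: "-0.05 0.33 0 0 0 0;0 0 1 0 0 0;0 0 1 0 0 0;0 0 1 0 0 0;0 0 1 0 0 0;-0.21 -0.94 0 0 0 0.33;-0.21 -0.94 0 0 0 0.33;-0.21 -0.94 0 0 0 0;-0.21 -0.94 0 0 0 0;-0.21 -0.94 0 0 0 0;-0.21 -0.94 0 0 0 0;0 0 -1 0 0 0;0 0 -1 0 0 0;0 0 -1 0 0 0;0 0 -1 0 0 0;0 0 0 0 0 0"

```text
time_s: 9.75
tcp_pos: [0.4962, -0.1174, 0.0613]
ee_rot: [[-0.971, -0.239, -0.01], [-0.239, 0.971, -0.0], [0.01, 0.002, -1.0]]
wrist_force: [-0.5, -0.0, 0.1]
gripper_width: 0.006
gripper_force: 0.0
```

Call:
play_rows:
  commands: "-0.025 0.1 0 0 0 0;-0.025 0.1 0 0 0 0;-0.025 0.1 0 0 0 0;-0.012 0.05 0 0 0 0;-0.012 0.05 0 0 0 0;-0.012 0.05 0 0 0 0"

```text
time_s: 10.35
tcp_pos: [0.4969, -0.1039, 0.0655]
ee_rot: [[-0.971, -0.24, 0.001], [-0.24, 0.971, 0.0], [-0.001, -0.0, -1.0]]
wrist_force: [-0.1, 0.3, -0.8]
gripper_width: 0.001
gripper_force: 0.1
```

Call:
play_rows:
  commands: "-0.012 0.05 0 0 0 0;-0.012 0.05 0 0 0 0"

```text
time_s: 10.55
tcp_pos: [0.496, -0.1015, 0.0654]
ee_rot: [[-0.971, -0.24, 0.0], [-0.24, 0.971, -0.001], [0.0, -0.001, -1.0]]
wrist_force: [-0.8, -4.1, 2.6]
gripper_width: 0.004
gripper_force: 1.8
```

Call:
play_rows:
  commands: "-0.01 0.05 0 0 0 -0.07;-0.01 0.05 0 0 0 -0.07;-0.01 0.05 0 0 0 -0.07;-0.01 0.05 0 0 0 -0.07;-0.007 0.05 0 0 0 -0.07;-0.007 0.05 0 0 0 -0.07;-0.007 0.05 0 0 0 -0.07;-0.006 0.05 0 0 0 -0.07;-0.006 0.05 0 0 0 -0.07"

```text
time_s: 11.45
tcp_pos: [0.4937, -0.0874, 0.065]
ee_rot: [[-0.989, -0.146, -0.0], [-0.146, 0.989, 0.0], [0.0, 0.0, -1.0]]
wrist_force: [-2.3, -4.6, 4.1]
gripper_width: 0.006
gripper_force: 2.3
```

Call:
play_rows:
  commands: "0.03 -0.3 0 0 0 0;0.03 -0.5 0.2 0 0 0;-0.3 -0.5 1 0 0 0;-1 0 1 0 0 0;-1 0 1 0 0 0;-0.5 0 1 0 0 0;0 0 0 0 0 0"
  grip: 50

```text
time_s: 12.15
tcp_pos: [0.4127, -0.1265, 0.1947]
ee_rot: [[-0.989, -0.148, 0.009], [-0.148, 0.989, 0.001], [-0.009, -0.001, -1.0]]
wrist_force: [0.8, 0.1, -0.3]
gripper_width: 0.535
gripper_force: 0.0
```

```bash
python3 top.py t3
```

```text
(no output)
```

View pics/t3.png

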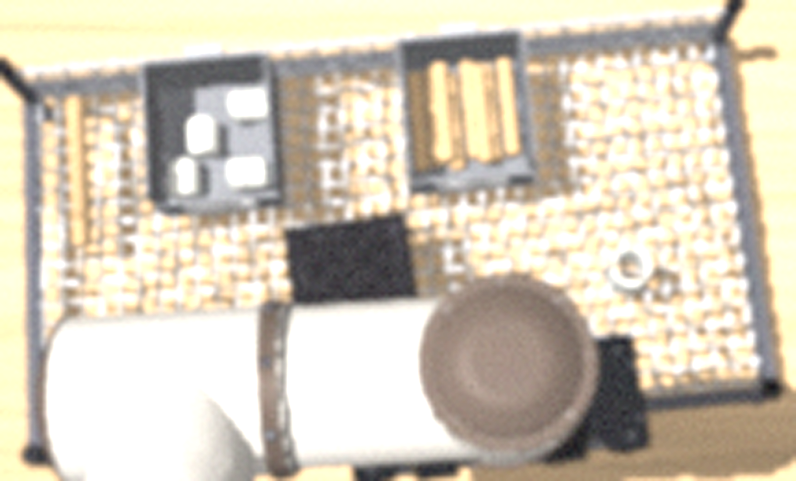

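The bin now sits nearly square in front of the gap, with its rear edge running from (287,228) to (403,213). I'll fit it from the depth cloud.

```bash
cat > fit.py <<'E'
import sys; from h import *
ci=cams.camera_info("top"); d=np.load(f"pics/{sys.argv[1]}.npy")
o=np.array([.654,-.005]);a=.1;Rr=np.array([[np.cos(a),np.sin(a)],[-np.sin(a),np.cos(a)]])
P=np.array([at_depth(ci,u,v,d[v,u]) for v in range(135,245) for u in range(160,285) if d[v,u]>0])
q=np.c_[(P[:,:2]-o)@Rr.T,P[:,2]]
b=q[(q[:,2]>.1)&(q[:,2]<.119)&(abs(q[:,1])<.075)]
for lo in np.arange(-.2,.06,.01):
    m=b[(b[:,0]>lo)&(b[:,0]<lo+.01)]
    g=q[(q[:,0]>lo)&(q[:,0]<lo+.01)&(q[:,2]>.09)&(q[:,2]<.13)]
    L=g[g[:,1]>.045][:,1];R=g[g[:,1]<-.045][:,1]
    print(round(lo,3),len(m),np.round([m[:,1].min(),m[:,1].max()] if len(m) else [],4),"walls",np.round([L.min() if len(L) else 9,R.max() if len(R) else 9],4))
for lo in np.arange(-.06,.06,.01):
    m=b[(b[:,1]>lo)&(b[:,1]<lo+.01)&(b[:,0]<-.03)]
    if len(m): print("y",round(lo,3),"x",np.round([m[:,0].min(),m[:,0].max()],4))
for sg in(1,-1):
    g=q[(q[:,2]>.075)&(sg*q[:,1]>.06)&(sg*q[:,1]<.15)]; print("grey min/max x,y",g[:,:2].min(0),g[:,:2].max(0))
E
python3 fit.py t3
python3 - <<'E'
from h import *
ci=cams.camera_info("top")
f=lambda x,y,z: at_z(ci,130+(x+.5)/3.7-.5,135+(y+.5)/3.7-.5,z)[:2]
o=np.array([.654,-.005]);a=.1;Rr=np.array([[np.cos(a),np.sin(a)],[-np.sin(a),np.cos(a)]])
for p in [(287,228),(403,213),(297,305),(413,297)]: print(p,np.round(Rr@(f(*p,.112)-o),4))
E
```

```text
-0.2 0 [] walls [9 9]
-0.19 0 [] walls [9 9]
-0.18 0 [] walls [9 9]
-0.17 0 [] walls [9 9]
-0.16 0 [] walls [9 9]
-0.15 45 [-0.0489  0.0453] walls [ 0.0453 -0.0457]
-0.14 115 [-0.0495  0.0477] walls [ 0.0472 -0.0462]
-0.13 114 [-0.0497  0.0503] walls [ 0.0467 -0.0468]
-0.12 113 [-0.0482  0.0497] walls [ 0.0463 -0.045 ]
-0.11 115 [-0.0486  0.0519] walls [ 0.0451 -0.0454]
-0.1 112 [-0.0466  0.0516] walls [ 0.0452 -0.0462]
-0.09 109 [-0.0473  0.0513] walls [ 0.0451 -0.0469]
-0.08 50 [-0.0448  0.0476] walls [0.0476 9.    ]
-0.07 0 [] walls [9 9]
-0.06 0 [] walls [9 9]
-0.05 4 [-0.0529  0.0571] walls [ 0.0559 -0.0503]
-0.04 3 [-0.0514  0.0567] walls [ 0.0558 -0.0512]
-0.03 3 [0.0558 0.0566] walls [ 0.0558 -0.0519]
-0.02 5 [-0.0526  0.0581] walls [ 0.0558 -0.0498]
-0.01 4 [0.0565 0.0576] walls [ 0.0565 -0.0503]
0.0 2 [0.0564 0.0571] walls [ 0.0564 -0.0512]
0.01 3 [-0.0521  0.0571] walls [ 0.0563 -0.0519]
0.02 4 [-0.0525  0.0571] walls [ 0.0563 -0.0497]
0.03 3 [0.0564 0.0569] walls [ 0.0564 -0.0504]
0.04 2 [0.057  0.0573] walls [ 0.057  -0.0511]
0.05 6 [-0.0522  0.0579] walls [ 0.0567 -0.0518]
y -0.06 x [-0.0442 -0.0333]
y -0.05 x [-0.1438 -0.074 ]
y -0.04 x [-0.1431 -0.0727]
y -0.03 x [-0.1421 -0.0755]
y -0.02 x [-0.1445 -0.0738]
y -0.01 x [-0.144  -0.0751]
y 0.0 x [-0.1431 -0.075 ]
y 0.01 x [-0.1419 -0.0777]
y 0.02 x [-0.1411 -0.0765]
y 0.03 x [-0.1437 -0.0791]
y 0.04 x [-0.1417 -0.0782]
y 0.05 x [-0.1295 -0.0334]
grey min/max x,y [-0.26420763  0.06000389] [0.07971649 0.14988251]
grey min/max x,y [-0.27953317 -0.14921811] [ 0.08001752 -0.06004963]
(287, 228) [-0.0792  0.0498]
(403, 213) [-0.0747 -0.0437]
(297, 305) [-0.1422  0.0453]
(413, 297) [-0.1435 -0.0465]
```

Call:
play_rows:
  commands: "0.265 0.81 0 0 0 0;0.265 0.81 0 0 0 0;0.265 0.81 0 0 0 0;0.265 0.81 0 0 0 0;0 0 -1 0 0 0;0 0 -1 0 0 0;0 0 -1 0 0 0;0 0 -1 0 0 0;0 0 -0.35 0 0 0;0 0 0 0 0 0"
  grip: 50

```text
time_s: 13.25
tcp_pos: [0.4422, -0.0297, 0.0583]
ee_rot: [[-0.989, -0.147, -0.006], [-0.147, 0.989, -0.002], [0.006, -0.001, -1.0]]
wrist_force: [0.6, 0.2, 0.4]
gripper_width: 0.572
gripper_force: 0.0
```

Call:
play_rows:
  commands: "0.1 0.015 0 0 0 0;0.1 0.015 0 0 0 0;0.1 0.015 0 0 0 0;0.1 0.015 0 0 0 0;0.05 0.007 0 0 0 0;0.05 0.007 0 0 0 0"

```text
time_s: 13.85
tcp_pos: [0.4586, -0.0271, 0.0608]
ee_rot: [[-0.989, -0.147, 0.001], [-0.147, 0.989, 0.0], [-0.001, 0.0, -1.0]]
wrist_force: [-0.4, -0.4, -0.5]
gripper_width: 0.575
gripper_force: 0.0
```

Call:
play_rows:
  commands: "0.066 0.0085 0 0 0 0;0.066 0.0085 0 0 0 0;0.066 0.0085 0 0 0 -0.04;0.066 0.008 0 0 0 -0.04;0.066 0.007 0 0 0 -0.04;0.066 0.0066 0 0 0 -0.04;0.066 0.0066 0 0 0 -0.04;0.066 0.0066 0 0 0 -0.04;0.066 0.0066 0 0 0 -0.04;0.066 0.0066 0 0 0 -0.04"

```text
time_s: 14.85
tcp_pos: [0.4784, -0.0249, 0.0605]
ee_rot: [[-0.995, -0.099, -0.0], [-0.099, 0.995, -0.0], [0.0, 0.0, -1.0]]
wrist_force: [-1.4, 0.5, -1.4]
gripper_width: 0.571
gripper_force: 0.8
```

```bash
python3 top.py t4; python3 fit.py t4 | grep -v "^-0.2\|^0\|^-0.19"
```

```text
-0.18 0 [] walls [9 9]
-0.17 0 [] walls [9 9]
-0.16 0 [] walls [9 9]
-0.15 0 [] walls [9 9]
-0.14 1 [-0.0524 -0.0524] walls [ 9.     -0.0524]
-0.13 4 [-0.0531 -0.0505] walls [ 9.     -0.0505]
-0.12 16 [-0.0511 -0.0363] walls [ 9.    -0.045]
-0.11 21 [-0.0519 -0.034 ] walls [ 9.     -0.0455]
-0.1 25 [-0.0528 -0.0317] walls [ 9.     -0.0462]
-0.09 31 [-0.0531 -0.0266] walls [ 9.     -0.0468]
-0.08 34 [-0.0512 -0.0185] walls [ 9.    -0.045]
-0.07 51 [-0.0518 -0.0012] walls [ 9.     -0.0454]
-0.06 19 [-0.0492  0.0404] walls [ 9.     -0.0463]
-0.05 3 [-0.0503  0.0588] walls [ 0.056  -0.0503]
-0.04 2 [0.0562 0.0592] walls [ 0.0561 -0.0512]
-0.03 4 [0.0562 0.0585] walls [ 0.056  -0.0519]
-0.02 7 [-0.0527  0.0583] walls [ 0.056  -0.0498]
-0.01 3 [0.0565 0.0569] walls [ 0.0565 -0.0505]
y -0.06 x [-0.1319 -0.0442]
y -0.05 x [-0.1168 -0.0585]
y -0.04 x [-0.1168 -0.0579]
y -0.03 x [-0.0889 -0.0594]
y -0.02 x [-0.0722 -0.0585]
y -0.01 x [-0.0621 -0.0583]
y 0.0 x [-0.058  -0.0572]
y 0.04 x [-0.0574 -0.0574]
y 0.05 x [-0.0444 -0.033 ]
grey min/max x,y [-0.24962905  0.06000191] [0.0802205  0.14973588]
grey min/max x,y [-0.21609492 -0.14916889] [ 0.08045858 -0.06004207]
```

Call:
play_rows:
  commands: "0.03 0.0144 0 0 0 0;0.03 0.0144 0 0 0 0;0.03 0.0144 0 0 0 0;0.03 0.0144 0 0 0 0;0.03 0.0144 0 0 0 0;0.03 0.0144 0 0 0 0;0.03 0.0144 0 0 0 0;0.03 0.0144 0 0 0 0;0.03 0.0144 0 0 0 0;0.03 0.0144 0 0 0 0"

```text
time_s: 15.95
tcp_pos: [0.4873, -0.0206, 0.0606]
ee_rot: [[-0.995, -0.1, -0.0], [-0.1, 0.995, -0.0], [0.0, -0.0, -1.0]]
wrist_force: [-3.2, -1.5, 2.3]
gripper_width: 0.572
gripper_force: 1.6
```

```bash
python3 top.py t5; python3 fit.py t5 | grep  "^-0.1\|^y\|^-0.0"
```

```text
-0.19 0 [] walls [9 9]
-0.18 0 [] walls [9 9]
-0.17 0 [] walls [9 9]
-0.16 0 [] walls [9 9]
-0.15 0 [] walls [9 9]
-0.14 0 [] walls [9 9]
-0.13 0 [] walls [9 9]
-0.12 3 [-0.0482 -0.0477] walls [ 9.     -0.0477]
-0.11 14 [-0.0489 -0.034 ] walls [ 9.     -0.0456]
-0.1 21 [-0.0499 -0.0317] walls [ 9.     -0.0463]
-0.09 24 [-0.0476 -0.0268] walls [ 9.     -0.0468]
-0.08 28 [-0.0482 -0.0241] walls [ 9.     -0.0451]
-0.07 36 [-0.049  -0.0161] walls [ 9.     -0.0455]
-0.06 44 [-0.0494 -0.0048] walls [ 9.     -0.0462]
-0.05 15 [-0.0529  0.0588] walls [ 0.0558 -0.0503]
-0.04 1 [0.0565 0.0565] walls [ 0.056  -0.0512]
-0.03 4 [0.0562 0.0586] walls [ 0.0562 -0.052 ]
-0.02 4 [-0.0527  0.0566] walls [ 0.0562 -0.0498]
-0.01 4 [-0.0527  0.0567] walls [ 0.0565 -0.0503]
y -0.06 x [-0.0444 -0.0427]
y -0.05 x [-0.1164 -0.0484]
y -0.04 x [-0.1049 -0.0484]
y -0.03 x [-0.0888 -0.0502]
y -0.02 x [-0.0657 -0.0497]
y -0.01 x [-0.0521 -0.048 ]
y 0.05 x [-0.0443 -0.0323]
```

Call:
play_rows:
  commands: "0.066 0.012 0 0 0 0;0.066 0.012 0 0 0 0;0.066 0.012 0 0 0 0;0.066 0.012 0 0 0 0;0.1 0.01 0 0 0 0;0.1 0.01 0 0 0 0;0.1 0.01 0 0 0 0;0.1 0.01 0 0 0 0;0.1 0.01 0 0 0 0;0.1 0.01 0 0 0 0"

```text
time_s: 17.05
tcp_pos: [0.5134, -0.0174, 0.0605]
ee_rot: [[-0.995, -0.1, 0.0], [-0.1, 0.995, 0.0], [-0.0, 0.0, -1.0]]
wrist_force: [-3.3, -0.2, 0.6]
gripper_width: 0.573
gripper_force: 1.2
```

Call:
play_rows:
  commands: "0.1 0.01 0 0 0 0;0.1 0.01 0 0 0 0;0.1 0.01 0 0 0 0;0.1 0.01 0 0 0 0;0.1 0.01 0 0 0 0;0.1 0.01 0 0 0 0;0.1 0.01 0 0 0 0;0.1 0.01 0 0 0 0;0.1 0.01 0 0 0 0;0.1 0.01 0 0 0 0;0.1 0.01 0 0 0 0;0.1 0.01 0 0 0 0"

```text
time_s: 18.25
tcp_pos: [0.5494, -0.0138, 0.0605]
ee_rot: [[-0.995, -0.1, -0.0], [-0.1, 0.995, 0.0], [0.0, 0.0, -1.0]]
wrist_force: [-2.3, -0.6, -0.3]
gripper_width: 0.572
gripper_force: 1.0
```

Call:
play_rows:
  commands: "0.1 0.01 0 0 0 0;0.1 0.01 0 0 0 0;0.1 0.01 0 0 0 0;0.1 0.01 0 0 0 0;0.1 0.01 0 0 0 0;0.1 0.01 0 0 0 0;0.1 0.01 0 0 0 0;0.1 0.01 0 0 0 0;0.1 0.01 0 0 0 0;0.1 0.01 0 0 0 0"

```text
time_s: 19.25
tcp_pos: [0.5794, -0.0108, 0.0605]
ee_rot: [[-0.995, -0.1, 0.0], [-0.1, 0.995, 0.0], [-0.0, -0.0, -1.0]]
wrist_force: [-2.4, -0.4, -0.2]
gripper_width: 0.574
gripper_force: 1.0
```

Call:
play_rows:
  commands: "0.05 0.005 0 0 0 0;0.05 0.005 0 0 0 0;0.05 0.005 0 0 0 0;0.05 0.005 0 0 0 0"

```text
time_s: 19.65
tcp_pos: [0.5852, -0.0102, 0.0606]
ee_rot: [[-0.995, -0.1, -0.0], [-0.1, 0.995, 0.0], [0.0, 0.0, -1.0]]
wrist_force: [-2.9, -0.2, -0.9]
gripper_width: 0.572
gripper_force: 1.1
```

Call:
play_rows:
  commands: "0.05 0.005 0 0 0 0;0.05 0.005 0 0 0 0"

```text
time_s: 19.85
tcp_pos: [0.5882, -0.0099, 0.0606]
ee_rot: [[-0.995, -0.1, -0.0], [-0.1, 0.995, 0.0], [0.0, 0.0, -1.0]]
wrist_force: [-2.5, -0.8, 0.5]
gripper_width: 0.578
gripper_force: 1.1
```

Call:
play_rows:
  commands: "0.033 0.003 0 0 0 0;0.033 0.003 0 0 0 0"

```text
time_s: 20.05
tcp_pos: [0.5901, -0.0097, 0.0605]
ee_rot: [[-0.995, -0.1, -0.0], [-0.1, 0.995, -0.0], [0.0, -0.0, -1.0]]
wrist_force: [-1.8, -1.5, 0.1]
gripper_width: 0.574
gripper_force: 1.1
```

Call:
play_rows:
  commands: "0.033 0.003 0 0 0 0;0.033 0.003 0 0 0 0"

```text
time_s: 20.25
tcp_pos: [0.5921, -0.0095, 0.0606]
ee_rot: [[-0.995, -0.1, -0.0], [-0.1, 0.995, -0.0], [0.0, -0.0, -1.0]]
wrist_force: [-2.9, -0.2, 0.1]
gripper_width: 0.575
gripper_force: 1.1
```

Still sliding at a steady 2–3 N, so I'll go on in small steps until the force rises.

Call:
play_rows:
  commands: "0.033 0.003 0 0 0 0;0.033 0.003 0 0 0 0"

```text
time_s: 20.45
tcp_pos: [0.5941, -0.0093, 0.0606]
ee_rot: [[-0.995, -0.1, -0.0], [-0.1, 0.995, 0.0], [0.0, 0.0, -1.0]]
wrist_force: [-2.0, 0.1, 0.6]
gripper_width: 0.575
gripper_force: 1.1
```

Call:
play_rows:
  commands: "0.033 0.003 0 0 0 0;0.02 0.002 0 0 0 0"

```text
time_s: 20.65
tcp_pos: [0.5957, -0.0092, 0.0606]
ee_rot: [[-0.995, -0.1, -0.0], [-0.1, 0.995, -0.0], [0.0, -0.0, -1.0]]
wrist_force: [-3.8, -0.3, 0.0]
gripper_width: 0.572
gripper_force: 1.2
```

```bash
python3 top.py t6; python3 fit.py t6 | grep  "^y\|^-0.0\|^0"
```

```text
-0.09 0 [] walls [9 9]
-0.08 1 [0.0304 0.0304] walls [9 9]
-0.07 0 [] walls [9 9]
-0.06 0 [] walls [9 9]
-0.05 0 [] walls [ 0.0665 -0.0982]
-0.04 0 [] walls [ 9.     -0.1522]
-0.03 0 [] walls [ 9.     -0.1515]
-0.02 0 [] walls [ 9.     -0.0501]
-0.01 1 [-0.0474 -0.0474] walls [ 9.     -0.0474]
0.0 3 [-0.048  -0.0476] walls [ 9.     -0.0476]
0.01 10 [-0.0487 -0.0367] walls [ 9.     -0.0458]
0.02 14 [-0.0525 -0.0369] walls [ 9.     -0.0461]
0.03 17 [-0.0474 -0.032 ] walls [ 9.     -0.0469]
0.04 20 [-0.0482 -0.0321] walls [ 9.     -0.0451]
0.05 17 [-0.0483 -0.03  ] walls [ 9.     -0.0453]
y 0.03 x [-0.0712 -0.0712]
```

Call:
play_rows:
  commands: "0.033 0.003 0 0 0 0;0.02 0.002 0 0 0 0"

```text
time_s: 20.95
tcp_pos: [0.5973, -0.0091, 0.0606]
ee_rot: [[-0.995, -0.1, -0.0], [-0.1, 0.995, 0.0], [0.0, 0.0, -1.0]]
wrist_force: [-2.9, -0.3, 0.7]
gripper_width: 0.574
gripper_force: 1.2
```

Call:
play_rows:
  commands: "0.03 0.003 0 0 0 0"

```text
time_s: 21.05
tcp_pos: [0.5981, -0.009, 0.0606]
ee_rot: [[-0.995, -0.1, -0.0], [-0.1, 0.995, -0.0], [0.0, 0.0, -1.0]]
wrist_force: [-1.3, 0.6, 0.6]
gripper_width: 0.577
gripper_force: 1.2
```

Call:
play_rows:
  commands: "0.03 0.003 0 0 0 0"

```text
time_s: 21.15
tcp_pos: [0.5991, -0.0089, 0.0606]
ee_rot: [[-0.995, -0.1, -0.0], [-0.1, 0.995, 0.0], [0.0, 0.0, -1.0]]
wrist_force: [-2.6, -0.3, -0.3]
gripper_width: 0.575
gripper_force: 1.2
```

Call:
play_rows:
  commands: "0.03 0.003 0 0 0 0;0.03 0.003 0 0 0 0"

```text
time_s: 21.35
tcp_pos: [0.6009, -0.0087, 0.0605]
ee_rot: [[-0.995, -0.1, -0.0], [-0.1, 0.995, 0.0], [0.0, 0.0, -1.0]]
wrist_force: [-2.4, 0.2, 0.7]
gripper_width: 0.575
gripper_force: 1.3
```

Call:
play_rows:
  commands: "0.03 0.003 0 0 0 0;0.03 0.003 0 0 0 0"

```text
time_s: 21.55
tcp_pos: [0.6027, -0.0085, 0.0606]
ee_rot: [[-0.995, -0.1, -0.0], [-0.1, 0.995, 0.0], [0.0, 0.0, -1.0]]
wrist_force: [-3.5, -0.1, 0.4]
gripper_width: 0.572
gripper_force: 1.4
```

Call:
play_rows:
  commands: "0.03 0.003 0 0 0 0"

```text
time_s: 21.65
tcp_pos: [0.6036, -0.0084, 0.0606]
ee_rot: [[-0.995, -0.1, -0.0], [-0.1, 0.995, 0.0], [0.0, 0.0, -1.0]]
wrist_force: [-3.3, 0.2, 0.9]
gripper_width: 0.575
gripper_force: 1.5
```

Call:
play_rows:
  commands: "0.03 0.003 0 0 0 0;0.03 0.003 0 0 0 0"

```text
time_s: 21.85
tcp_pos: [0.6053, -0.0082, 0.0605]
ee_rot: [[-0.995, -0.1, -0.0], [-0.1, 0.995, -0.0], [0.0, 0.0, -1.0]]
wrist_force: [-2.9, 1.5, 1.4]
gripper_width: 0.572
gripper_force: 1.5
```

Call:
play_rows:
  commands: "0.03 0.003 0 0 0 0;0.03 0.003 0 0 0 0"

```text
time_s: 22.05
tcp_pos: [0.6053, -0.0083, 0.0606]
ee_rot: [[-0.995, -0.1, -0.004], [-0.1, 0.995, -0.0], [0.004, -0.0, -1.0]]
wrist_force: [-8.8, 1.2, 6.6]
gripper_width: 0.572
gripper_force: 4.5
```

Call:
play_rows:
  commands: "0.03 0.003 0 0 0 0"

```text
time_s: 22.15
tcp_pos: [0.6053, -0.0083, 0.0606]
ee_rot: [[-0.995, -0.1, -0.006], [-0.1, 0.995, -0.001], [0.006, -0.0, -1.0]]
wrist_force: [-11.5, 0.6, 7.5]
gripper_width: 0.582
gripper_force: 5.6
```

The force rises with no further motion, so the bin is home. I'll back off, shut the fingers and press the latch.

Call:
play_rows:
  commands: "-0.5 -0.05 0 0 0 0;-0.5 -0.05 0 0 0 0;-0.6 -0.06 0 0 0 0;0 0 0 0 0 0"

```text
time_s: 22.55
tcp_pos: [0.5595, -0.0128, 0.061]
ee_rot: [[-0.995, -0.1, 0.001], [-0.1, 0.995, 0.0], [-0.001, 0.0, -1.0]]
wrist_force: [1.1, 0.2, -0.6]
gripper_width: 0.574
gripper_force: 0.0
```

Call:
play_rows:
  commands: "0 0 0 0 0 0;0 0 0 0 0 0;0 0 0 0 0 0;0 0 0 0 0 0;0 0 0 0 0 0;0 0 0 0 0 0;0 0 0 0 0 0;0 0 0 0 0 0"
  grip: 0

```text
time_s: 23.35
tcp_pos: [0.5601, -0.0128, 0.0606]
ee_rot: [[-0.995, -0.1, 0.0], [-0.1, 0.995, 0.0], [-0.0, -0.0, -1.0]]
wrist_force: [1.3, 0.2, 0.1]
gripper_width: 0.012
gripper_force: 0.0
```

Call:
play_rows:
  commands: "0.066 0.0066 0 0 0 0;0.066 0.0066 0 0 0 0;0.066 0.0066 0 0 0 0;0.066 0.0066 0 0 0 0;0.066 0.0066 0 0 0 0;0.066 0.0066 0 0 0 0;0.066 0.0066 0 0 0 0;0.066 0.0066 0 0 0 0;0.066 0.0066 0 0 0 0;0.066 0.0066 0 0 0 0;0.066 0.0066 0 0 0 0;0.066 0.0066 0 0 0 0;0.066 0.0066 0 0 0 0;0.066 0.0066 0 0 0 0"

```text
time_s: 24.75
tcp_pos: [0.5895, -0.0096, 0.0614]
ee_rot: [[-0.995, -0.1, 0.003], [-0.1, 0.995, 0.001], [-0.003, 0.0, -1.0]]
wrist_force: [-0.5, -0.4, -0.3]
gripper_width: 0.008
gripper_force: 0.3
```

Call:
play_rows:
  commands: "0.033 0.0033 0 0 0 0;0.033 0.0033 0 0 0 0;0.033 0.0033 0 0 0 0;0.033 0.0033 0 0 0 0;0.033 0.0033 0 0 0 0"

```text
time_s: 25.25
tcp_pos: [0.5927, -0.0095, 0.0605]
ee_rot: [[-0.995, -0.1, -0.0], [-0.1, 0.995, -0.0], [0.0, -0.0, -1.0]]
wrist_force: [-1.3, 0.5, 0.0]
gripper_width: 0.007
gripper_force: 0.9
```

Call:
play_rows:
  commands: "0.033 0.0033 0 0 0 0;0.033 0.0033 0 0 0 0"

```text
time_s: 25.45
tcp_pos: [0.5937, -0.0096, 0.0603]
ee_rot: [[-0.995, -0.099, -0.003], [-0.099, 0.995, -0.0], [0.003, -0.0, -1.0]]
wrist_force: [-2.6, 0.3, 1.7]
gripper_width: 0.006
gripper_force: 1.5
```

Call:
play_rows:
  commands: "0.033 0.0033 0 0 0 0;0.033 0.0033 0 0 0 0;0.033 0.0033 0 0 0 0;0 0 0 0 0 0"

```text
time_s: 25.85
tcp_pos: [0.5942, -0.0097, 0.0598]
ee_rot: [[-0.995, -0.099, -0.008], [-0.099, 0.995, -0.001], [0.008, -0.0, -1.0]]
wrist_force: [-8.1, -1.1, 3.2]
gripper_width: 0.008
gripper_force: 4.1
```

Call:
play_rows:
  commands: "-0.3 -0.03 0 0 0 0;-0.7 -0.07 0 0 0 0;-1 -0.1 0.5 0 0 0;-1 -0.1 1 0 0 0;-1 -0.1 1 0 0 0;-1 0 1 0 0 0;-1 0 1 0 0 0;0 0 1 0 0 0;0 0 0 0 0 0"

```text
time_s: 26.75
tcp_pos: [0.4208, -0.0203, 0.2308]
ee_rot: [[-0.995, -0.101, 0.015], [-0.101, 0.995, 0.003], [-0.015, 0.002, -1.0]]
wrist_force: [0.3, -0.4, -0.3]
gripper_width: 0.002
gripper_force: 0.0
```

```bash
python3 look.py w2; python3 top.py t7; python3 fit.py t7 | grep  "^y\|^-0.0\|^0"
```

```text
-0.09 0 [] walls [9 9]
-0.08 0 [] walls [9 9]
-0.07 0 [] walls [9 9]
-0.06 0 [] walls [9 9]
-0.05 33 [-0.0503  0.0585] walls [ 0.0559 -0.0503]
-0.04 129 [-0.0483  0.0566] walls [ 0.0451 -0.0473]
-0.03 112 [-0.0518  0.0584] walls [ 0.0473 -0.0452]
-0.02 113 [-0.0528  0.0566] walls [ 0.0469 -0.0462]
-0.01 106 [-0.0473  0.0569] walls [ 0.0463 -0.0468]
0.0 105 [-0.0481  0.0564] walls [ 0.0456 -0.0451]
0.01 107 [-0.049   0.0571] walls [ 0.0454 -0.0455]
0.02 106 [-0.0525  0.0594] walls [ 0.0455 -0.0459]
0.03 105 [-0.0507  0.057 ] walls [ 0.0474 -0.0469]
0.04 107 [-0.0481  0.057 ] walls [ 0.0463 -0.045 ]
0.05 103 [-0.0519  0.0567] walls [ 0.0458 -0.0453]
y -0.06 x [-0.0442 -0.0442]
y -0.05 x [-0.0399 -0.0304]
y -0.04 x [-0.0395 -0.03  ]
y -0.03 x [-0.04   -0.0314]
y -0.02 x [-0.0475 -0.0302]
y -0.01 x [-0.0468 -0.0312]
y 0.0 x [-0.0472 -0.0314]
y 0.01 x [-0.0473 -0.032 ]
y 0.02 x [-0.0392 -0.0312]
y 0.03 x [-0.0395 -0.03  ]
y 0.04 x [-0.0393 -0.0307]
y 0.05 x [-0.045 -0.032]
```

View pics/t7.png

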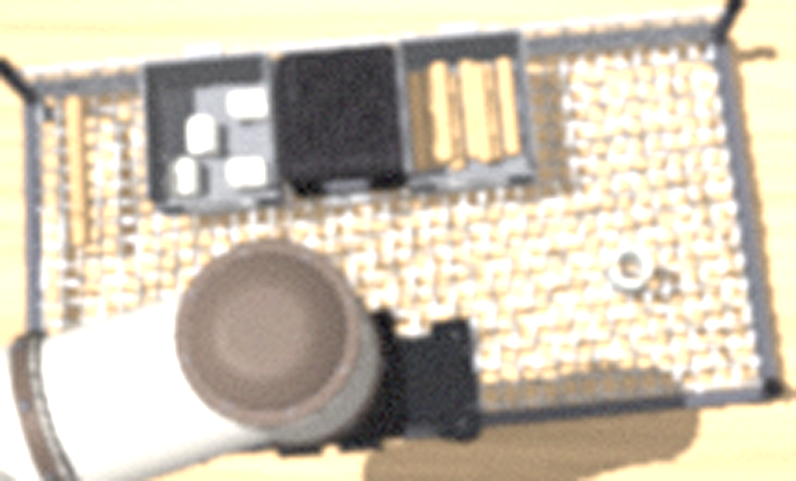

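View pics/w2.png

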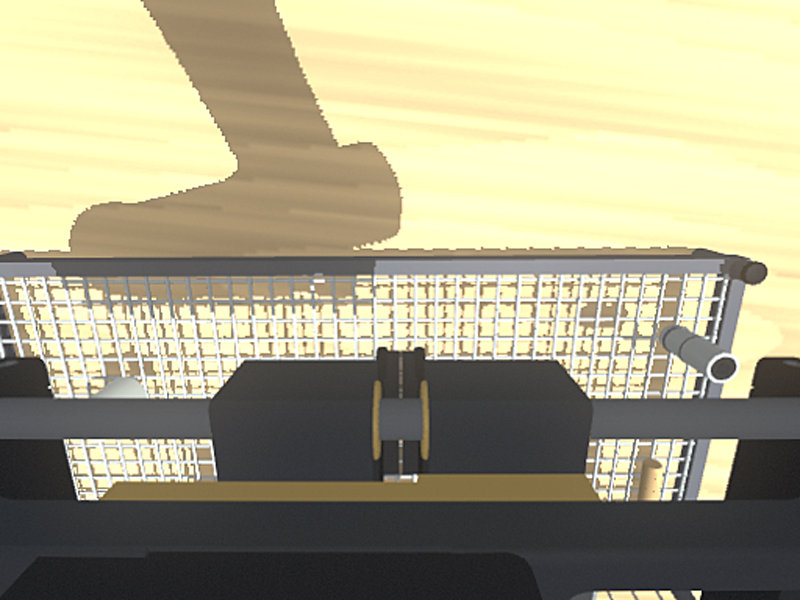

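The bin sits square between the grey bins, its front 5 mm behind their mouth, and the coupler and socket are where they were. I'll check the latch angle from depth.

```bash
python3 - <<'E'
from h import *
ci=cams.camera_info("top"); d=np.load("pics/t7.npy")
o=np.array([.654,-.005]);a=.1;Rr=np.array([[np.cos(a),np.sin(a)],[-np.sin(a),np.cos(a)]])
P=np.array([at_depth(ci,u,v,d[v,u]) for v in range(165,205) for u in range(190,260) if d[v,u]>0])
q=np.c_[(P[:,:2]-o)@Rr.T,P[:,2]]
m=q[(abs(q[:,1]-.002)<.014)&(q[:,0]<-.03)&(q[:,0]>-.075)&(q[:,2]>.057)]
print(np.round(m[np.argsort(m[:,2])][:40]*1000).astype(int).tolist())
E
```

```text
[[-47, -8, 67], [-50, -5, 67], [-46, 11, 68], [-49, 8, 69], [-50, 2, 69], [-47, 4, 69], [-47, 1, 69], [-50, 5, 70], [-51, -8, 70], [-48, -2, 71], [-52, -11, 71], [-47, 7, 71], [-50, 14, 71], [-49, -11, 71], [-47, 13, 73], [-52, -2, 73], [-51, 10, 74], [-49, -5, 74], [-46, -5, 75], [-47, -12, 77], [-47, -9, 77], [-46, -3, 77], [-46, 0, 79], [-46, 4, 79], [-46, 10, 79], [-46, 13, 81], [-46, 16, 82], [-47, 6, 84], [-46, -9, 86], [-45, 6, 88], [-46, -6, 89], [-46, 2, 92], [-47, -4, 92], [-38, -10, 93], [-46, 8, 93], [-47, -1, 94], [-46, 11, 94], [-38, 2, 97], [-39, -5, 97], [-40, -8, 99]]
```

The lever is vertical at x = -46 to -47 mm from z = 94 down to 75 mm. Its tab reaches -51 mm, about 12 mm in front of the bin's face, so the latch is flat shut.

```bash
python3 -c "
from station import r
print(r.finish_job())"
```

```text
the job is handed in; nothing more can be done
None
```

The job is handed in: the black bin is square and home against the back rail, its latch is flat shut, the coupler and socket look unmoved in the last top view, and the arm never went near the dowel or scraper; no verdict was returned.

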